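# Present the marked jar on the toy shop carousel

### The job

Show the customer the jar with the white dot on its red lid: first twist the lamp timer's orange key clockwise to its stop and let it spring back, then turn the carousel by one of its black handle posts until the marked jar stands squarely at the red arrow. The carousel springs back if it is let go, so finish while still holding the post, with the carousel standing still and the marked jar at the arrow. Leave all the jars upright in their pockets and do not shift the toys on the counter.

Things in the scene. Friction and masses are not known exactly. Their poses are not given: they have to be found in the camera images.
- turntable (a joint): Yellow turntable, 260 mm across, top face 36 mm above the counter, on a fixed blue plinth. Angle in rad about the vertical, positive anticlockwise from above, stops at -2.6 and 2.6. A spring (0.15 N m per rad) returns it to 0, its rest and start, when let go. Six jar pockets, white rims 12 mm high, 80 mm from the axis, 60 degrees apart; three handle posts at the rim.
- axis (a point): The turntable's axis, at the height of its top face (36 mm above the counter). It does not move in a run. A silver ornament stands on it, 106 mm high above the counter.
- post_a (a point): One of three equal handle posts, 115 mm from the axis, 120 degrees apart, each between two pockets. Thin rod with an upright round black grip, 22 mm in diameter, from 115 to 150 mm above the counter; this point: the grip's centre line, 138 mm up. Moves with the turntable.
- post_b (a point): One of three equal handle posts, 115 mm from the axis, 120 degrees apart, each between two pockets. Thin rod with an upright round black grip, 22 mm in diameter, from 115 to 150 mm above the counter; this point: the grip's centre line, 138 mm up. Moves with the turntable.
- post_c (a point): One of three equal handle posts, 115 mm from the axis, 120 degrees apart, each between two pockets. Thin rod with an upright round black grip, 22 mm in diameter, from 115 to 150 mm above the counter; this point: the grip's centre line, 138 mm up. Moves with the turntable.
- arrow: Fixed arrow clip with a small black spot lamp, just outside the turntable: a flat red arrow on the counter, pointing at the carousel, and the lamp (88 mm high) behind it, 222 to 272 mm from the axis. It marks the carousel's front. Origin on the turntable's axis at counter height; its +x axis points from the turntable's axis to the red arrow.
- front (a point): The front place: the point 80 mm from the turntable's axis, on the line to the red arrow, at the height of the turntable's top face. A jar that faces the arrow has its centre here.
- key (a joint): Orange spring-return key of the lamp timer, turning about a vertical axis. Value in rad: 0 at rest, grows clockwise seen from above, stop at 1.2. Its spring (0.08 N m per rad) brings it back to 0 when it is let go.
- key_grip (a point): Point on the key's axis at the height to grip it, 80 mm above the counter. The key is an upright bar 44 mm long (this point's x axis) and 12 mm thick (its y axis), from 61 to 91 mm above the counter, on a grey timer box 100 x 90 mm and 50 mm high. Turns with the key.
- jar_marked: The marked jar: red lid with a white round dot of 28 mm on top, amber body. Closed round jar, 53 mm in diameter, 64 mm high, about 100 g, standing loose in a carousel pocket; origin at the centre of its underside.
- jar_blue: Another jar: blue lid and body. Closed round jar, 53 mm in diameter, 64 mm high, about 100 g, standing loose in a carousel pocket; origin at the centre of its underside.
- jar_green: Another jar: green lid and body. Closed round jar, 53 mm in diameter, 64 mm high, about 100 g, standing loose in a carousel pocket; origin at the centre of its underside.
- jar_grey: Another jar: grey lid, white body. Closed round jar, 53 mm in diameter, 64 mm high, about 100 g, standing loose in a carousel pocket; origin at the centre of its underside.
- jar_yellow: Another jar: yellow lid and body. Closed round jar, 53 mm in diameter, 64 mm high, about 100 g, standing loose in a carousel pocket; origin at the centre of its underside.
- jar_black: Another jar: black lid, grey body. Closed round jar, 53 mm in diameter, 64 mm high, about 100 g, standing loose in a carousel pocket; origin at the centre of its underside.
- toy_car: Bystander: blue toy car, 110 x 62 x 57 mm, loose on the counter; origin at the centre of its underside.
- ring_tower: Bystander: tower of coloured rings with a blue ball on top, 90 mm across and 114 mm high, loose on the counter; origin at the centre of its underside.
- puzzle_box: Bystander: flat green puzzle box with a yellow picture, 200 x 140 x 46 mm, loose on the counter; origin at the centre of its underside.
- toy_robot: Bystander: orange toy robot, 107 mm high, 40 x 74 mm across, loose on the counter; origin at the centre of its underside.

How it is judged (in metres and radians):
On the way, in this order (a step that is already met when the one before it is completed fails the run):
1. the key is twisted to its stop (value of joint key above 1.1 rad), for 0.1 s.
2. the key is let go and has sprung back (value of joint key below 0.12 rad and contact force between key and the fingers below 0.1 N), for 0.2 s.
3. the marked jar is at the arrow with the carousel held still by the fingers (horizontal distance between jar_marked and front below 0.012 m and contact force between turntable and the fingers above 0.3 N and velocity of joint turntable between -0.1 and 0.1 rad/s), for 0.3 s.
At the end, for the whole second after the job is handed in: Marked jar's centre within 12 mm of the front place; fingers press on the turntable (a post) with over 0.3 N and it stands still (under 0.1 rad/s); key within 0.12 rad of rest; all six jars upright (within 0.2 rad), undersides within 6 mm of the turntable's top face (all of step 3 and value of joint key below 0.12 rad and height (world z) of each of jar_marked, jar_blue, jar_green, jar_grey, jar_yellow, jar_black below 0.042 m and angle between each of jar_marked, jar_blue, jar_green, jar_grey, jar_yellow, jar_black's own z axis and vertical below 0.2 rad); the arm keeps its last pose, push and grip.
It fails at once if a jar is lifted out of its pocket or tipped (height (world z) of any of jar_marked, jar_blue, jar_green, jar_grey, jar_yellow, jar_black above 0.052 m or angle between any of jar_marked, jar_blue, jar_green, jar_grey, jar_yellow, jar_black's own z axis and vertical above 0.5 rad).
It fails at once if a toy on the counter is shifted by more than 30 mm or tipped (distance of any of toy_car, ring_tower, puzzle_box, toy_robot from where it was at the start of the episode above 0.03 m or angle between any of toy_car, ring_tower, puzzle_box, toy_robot's own z axis and vertical above 0.4 rad).
It also fails if it takes over 61 s, if anything falls off the work surface, if the arm or the gripper's body presses on something with over 40 N, if the wrist force passes 120 N, or if a joint passes its speed limit or range.

### The arm

A 6-joint arm with a two-finger parallel gripper is mounted at the origin on the work surface. World frame = base frame: x ahead of the robot, y to its left, z up, the work surface at z = 0. Lengths are in mm, angles in rad, forces in N, time in s.
With the tool pointing down it reaches from about 350 to 975 mm from the base axis. Payload 7.1 kg.
Tool frame: the origin (TCP) lies midway between the tips of the shut fingers; the grasp point (between the pads) lies 19 mm behind it; z points along the fingers, y is the line along which they close (so a half turn about z gives the same grasp; the last joint's range is limited). The gripper opens to 88 mm and grips with 3 to 60 N. Pads are 20 mm wide; open, the fingers measure 115 mm over their backs; the gripper's body (75 mm by 178 mm) begins 61 mm behind the grasp point.
Start: joints at [-1.289, 0.423, 1.63, -0, 1.089, -0.019], TCP at [185.196, -596.915, 222.675] pointing down, gripper open.
Joint ranges: [-3, 3], [-0.9, 2.11], [0.09, 2.58], [-1.31, 4.45], [0.11, 2.69], [-2.54, 2.54]. Speed limits (rad/s): [2.39, 2.39, 3.01, 3.14, 3.14, 3.14].

### API

Orientations are given as a rotation vector (axis times angle).
In Python, from workcell import status, eyes, ticket gives the robot as it stands.
- The arm moves only by the shell command python3 -m jog FILE [OPENING], which reads ROWS from the file FILE. ROWS is a JSON list of rows, 1 to 5 of them, each written [[dx, dy, dz], [rx, ry, rz]]: dx, dy, dz in mm, then a rotation vector rx, ry, rz in rad; each row shifts and turns the commanded pose from where the row before left it, along the tool's axes as they then stand; what a row does not reach is not made up. A row lasts 1/12 s, in which the tool goes at most 41.7 mm and 0.125 rad, less where a joint would pass 70% of its speed; a pose out of reach is approached as far as the arm can. OPENING is the finger opening in mm, set as the command begins (- or left out keeps the last). The fingers move at their own pace and stop on an object; the grip force is fixed at half the most. Time passes only in rows, so rows that do not move let the fingers close. It prints the time, the measured TCP pose, the force, the opening and the grip force at its end. Input that does not fit is refused with a message, and nothing moves.
- status.get_obs(): the state, without advancing time (a new reading comes with each control period).
- eyes.get_image(name): name is "scene" or "top"; returns a dict with "img" (384x512x3 uint8, red, green, blue), "range_z" (384x512 float32, mm along the optical axis (not along the pixel's ray), 0 where there is no reading), "fx", "fy", "cx", "cy" (pixels), "k1" (the pictures are not rectified: a ray, as slopes to the right and down, at radius r is drawn at 1 + k1 r^2 times it, then the intrinsics apply), "R" (3x3) and "t" (3): a world point X has camera coordinates R X + t. Camera axes: x right, y down, z forward; pixel columns grow to the right and rows downward; lengths in mm; the calibration is good to about 2 mm. A picture is of the moment at which its call begins.
- ticket.close_job(): hands the job in; it is judged then, once.
The state is a dict: "t": time; "qpos": joint angles; "qvel": joint speeds; "joint_torque": joint torques, N m; "ee_pos": TCP position; "orientation": TCP orientation; "ft_force": force on the tool from outside, world axes, zero at the start; "moment": the same for the moment, N m; "width": finger opening in mm; "grasp_force": force on a finger pad.
Only numpy, scipy, OpenCV 4.12 (cv2) and the standard library are available. Lean on these libraries where they do the work, as an engineer would, in place of code of your own. Each camera call takes 0.05 s, during which the arm holds its last target. There are 200 camera calls.

## Working session

There is one attempt and no reset: what is moved stays moved. The work goes in short steps, Python scripts to look and compute and a shell command to move; the robot and the scene stay as the last step left them, time stands still between calls to the robot, and variables do not carry over. Pictures are saved under pics/ and viewed, at most 10 in all, crops included, and the job is handed in when it is done.

```bash
mkdir -p pics; ls
cat > h.py <<'E'
import numpy as np, cv2
from workcell import status, eyes
def grab(name, fn=None):
    d=eyes.get_image(name)
    if fn: cv2.imwrite(fn, cv2.cvtColor(d['img'],cv2.COLOR_RGB2BGR))
    return d
def ray(d,u,v):
    K=np.array([[d['fx'],0,d['cx']],[0,d['fy'],d['cy']],[0,0,1.]])
    p=cv2.undistortPoints(np.array([[[u,v]]],float),K,np.array([d['k1'],0,0,0,0.]))[0,0]
    R=np.array(d['R']);t=np.array(d['t'])
    return -R.T@t, R.T@np.array([p[0],p[1],1])
def onplane(d,u,v,z):
    o,r=ray(d,u,v); return o+r*(z-o[2])/r[2]
def cloud(d):
    h,w=d['range_z'].shape
    K=np.array([[d['fx'],0,d['cx']],[0,d['fy'],d['cy']],[0,0,1.]])
    uv=np.stack(np.meshgrid(np.arange(w),np.arange(h)),-1).reshape(-1,1,2).astype(float)
    p=cv2.undistortPoints(uv,K,np.array([d['k1'],0,0,0,0.])).reshape(h,w,2)
    z=d['range_z'].astype(float)
    c=np.dstack([p[...,0]*z,p[...,1]*z,z])
    X=(c-np.array(d['t']))@np.array(d['R'])
    X[z==0]=np.nan
    return X
E
python3 - <<'E'
from h import *
for n in('top','scene'):
    d=grab(n,f'pics/{n}0.png'); print(n,d['fx'],d['k1'],-np.array(d['R']).T@d['t'],np.round(d['R'],2).tolist())
    np.savez(f'pics/{n}0.npz',**d)
print(status.get_obs())
E
```

```text
pics
top 475.0373777093863 -0.17442190723553583 [ 274.01361799 -127.79776153 1678.96007288] [[-0.01, -1.0, -0.01], [-0.98, 0.01, -0.18], [0.18, 0.01, -0.98]]
scene 412.49110374554493 -0.14068979491677808 [ 919.99890648 -818.19503981 1056.58450985] [[0.9, 0.43, -0.01], [0.32, -0.69, -0.64], [-0.29, 0.58, -0.77]]
{'t': 0.1, 'qpos': array([-1.28897070e+00,  4.23792847e-01,  1.63060738e+00,  9.74995646e-06,
        1.08859630e+00, -1.89965550e-02]), 'qvel': array([ 0.00054776, -0.00119711, -0.00150302,  0.00042457, -0.00076734,
        0.00103532]), 'joint_torque': array([-4.10071925e-04, -5.45613563e+01, -2.74324590e+01,  6.45046681e-02,
        1.88161799e-02, -4.94146991e-05]), 'ee_pos': array([ 185.07990806, -596.43980267,  221.96411381]), 'orientation': array([-3.10474657e+00, -4.70534929e-01,  2.75393146e-04]), 'ft_force': array([ 0.06011581,  0.25478861, -0.13092275]), 'moment': array([ 0.00232812, -0.01929023,  0.04424018]), 'grasp_force': 0.0, 'width': 87.89143343718551}
```

View pics/top0.png

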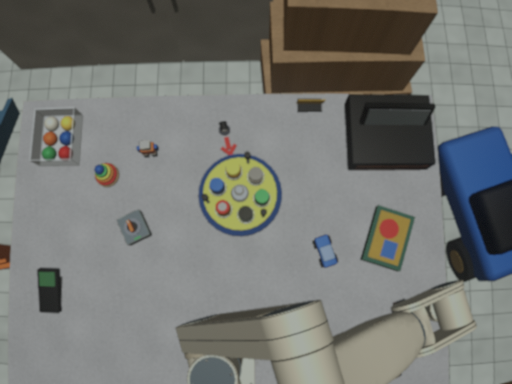

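View pics/scene0.png

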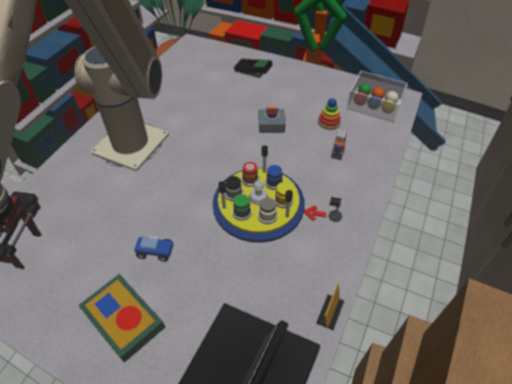

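The top view shows the carousel at about (240,194), the marked jar at (222,208), the red arrow at (229,147) and the key on its box at (131,227). In the scene view the key is at (271,112), and the posts are at (222,188), (265,155) and (289,200). Next I'll measure these.

```bash
cat > m.py <<'E'
from h import *
T=dict(np.load('pics/top0.npz')); S=dict(np.load('pics/scene0.npz'))
def comps(d,lo,hi,roi,amin=5):
    hsv=cv2.cvtColor(d['img'],cv2.COLOR_RGB2HSV); m=cv2.inRange(hsv,np.array(lo),np.array(hi))
    k=np.zeros_like(m); x0,y0,x1,y1=roi; k[y0:y1,x0:x1]=255; m&=k
    n,l,s,c=cv2.connectedComponentsWithStats(m)
    return [(l==i,s[i,4],c[i]) for i in range(1,n) if s[i,4]>=amin]
if __name__=='__main__':
    for nm,d,roi,ro2,ro3 in(('top',T,(190,140,290,245),(110,205,155,250),(215,135,245,160)),('scene',S,(205,150,315,245),(250,95,290,140),(300,200,345,225))):
        X=cloud(d); print(nm)
        for lab,lo,hi,r,z in(('plinth blue',(100,120,40),(125,255,255),roi,None),('yellow',(22,120,90),(34,255,255),roi,36),('red lid',(0,130,70),(8,255,255),roi,100),('red2',(170,130,70),(180,255,255),roi,100),('white',(0,0,150),(180,50,255),roi,100),('key',(3,110,70),(20,255,255),ro2,91),('arrow',(0,120,80),(8,255,255),ro3,2),('arrow2',(170,120,80),(180,255,255),ro3,2)):
            for m,a,c in comps(d,lo,hi,r):
                print(lab,a,c.round(1),'cloud med',np.nanmedian(X[m],0).round(1), 'plane',onplane(d,*c,z).round(1) if z else '')
        x0,y0,x1,y1=roi
        k=np.zeros(X.shape[:2],bool);k[y0:y1,x0:x1]=1
        m=k&(X[...,2]>118)&(X[...,2]<165)
        n,l,s,c=cv2.connectedComponentsWithStats(m.astype(np.uint8))
        for i in range(1,n): print('high',s[i,4],c[i].round(1),np.nanmean(X[l==i],0).round(1),np.nanmax(X[l==i],0)[2].round(1))
        m=k&(X[...,2]>20)&(X[...,2]<45); P=X[m]
        np.save(f'pics/{nm}_P.npy',P)
        c=cv2.minEnclosingCircle(P[:,:2].astype(np.float32)); print('enclosing',c)
    a=cv2.resize(cv2.cvtColor(T['img'][130:250,105:295],cv2.COLOR_RGB2BGR),None,fx=3,fy=3,interpolation=cv2.INTER_CUBIC)
    b=cv2.resize(cv2.cvtColor(S['img'][90:250,205:350],cv2.COLOR_RGB2BGR),None,fx=1.5,fy=1.5,interpolation=cv2.INTER_CUBIC)
    o=np.zeros((600,570,3),np.uint8); o[:360]=a; o[360:600,:218]=b[:240,:218]
    cv2.imwrite('pics/crop.png',o)
E
python3 m.py
```

```text
top
plinth blue 370 [244.2 211.7] cloud med [476.7 -94.3  19.3] plane 
plinth blue 123 [216.5 185.1] cloud med [582.3  13.4 101. ] plane 
yellow 49 [231.8 162.9] cloud med [661.3 -36.   98. ] plane [674.5 -35.2  36. ]
yellow 41 [234.  172.9] cloud med [623.5 -46.2  99.1] plane [638.3 -42.9  36. ]
yellow 12 [219.2 200.2] cloud med [542.9   8.4  36.2] plane [540.5   9.2  36. ]
red lid 70 [228.3 147.7] cloud med [737.2 -19.6   7.2] plane [713.2 -26.7 100. ]
red lid 52 [223.5 210. ] cloud med [493.9 -14.2  99.6] plane [496.7 -11.  100. ]
white 13 [264.8 142.7] cloud med [ 756.4 -154.6    3.1] plane [ 729.5 -152.6  100. ]
white 5 [270.  142.2] cloud med [ 7.599e+02 -1.729e+02 -2.000e-01] plane [ 731.1 -170.4  100. ]
white 19 [238.8 189.2] cloud med [566.4 -63.3 105.9] plane [567.5 -62.6 100. ]
white 30 [240.3 195.7] cloud med [550.9 -64.8  58.2] plane [545.1 -67.5 100. ]
white 42 [222. 206.] cloud med [510.3  -6.  102.2] plane [510.3  -5.7 100. ]
white 12 [266.6 236.2] cloud med [ 416.1 -157.5    4.7] plane [ 407.3 -154.4  100. ]
key 40 [130.4 226.6] cloud med [444.4 308.2  89.9] plane [4
[... 2064 characters left out ...]
e-01] plane [ 760.1 -200.9  100. ]
white 6 [220.8 238.2] cloud med [ 5.163e+02 -2.317e+02  3.000e-01] plane [ 554.6 -287.2  100. ]
white 109 [231.9 241.4] cloud med [ 5.492e+02 -2.248e+02 -4.000e-01] plane [ 587.4 -283.4  100. ]
white 8 [276.4 242.6] cloud med [ 6.768e+02 -1.735e+02 -5.000e-01] plane [ 700.1 -235.1  100. ]
key 66 [271.4 110. ] cloud med [445.1 306.7  82.1] plane [450.9 293.8  91. ]
arrow 147 [313.6 212.2] cloud med [738.3 -19.3   5.5] plane [739.8 -18.7   2. ]
high 43 [264.  152.6] [535.9  40.8 131.2] 145.8
high 84 [221.5 186.9] [ 485.4 -149.   139. ] 152.8
high 83 [288.5 195.3] [676.5 -96.7 140.2] 153.4
enclosing ((564.3721313476562, -66.17292022705078), 147.96302795410156)
```

View pics/crop.png

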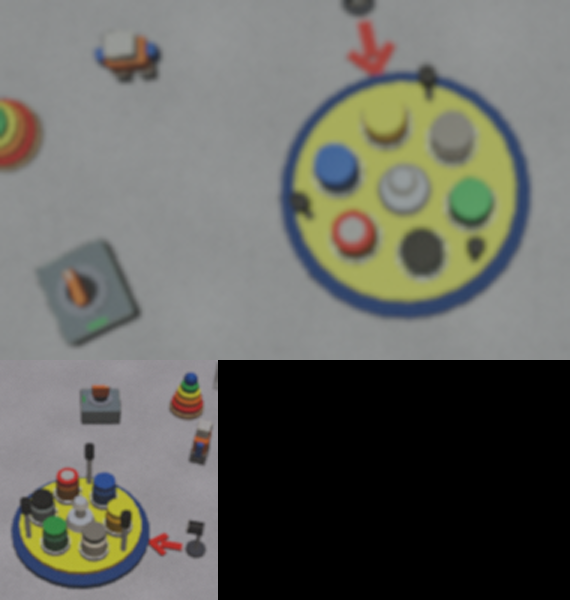

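The crop shows the marked jar on the robot's left side, between posts at (300,205) and (475,245) in crop pixels. The key bar runs from about (68,268) to (82,305), and the arrow points down from (365,25) to (375,72). The post tops give the axis as about (562.5,-61.7). All three radii come out at 114 mm, against the 115 mm given. Next I'll refine the key direction and the arrow angle.

Run:
```python
from m import *
ax=np.array([562.5,-61.7])
def pca(P):
    c=P.mean(0);w,v=np.linalg.eigh(np.cov((P-c).T));return c.round(1),np.sqrt(w).round(1),np.degrees(np.arctan2(v[1,1],v[0,1])).round(1)
for nm,d,r2,r3 in(('top',T,(110,205,155,250),(215,135,245,160)),('scene',S,(250,95,290,140),(300,200,345,225))):
    X=cloud(d)
    for m,a,c in comps(d,(3,110,70),(20,255,255),r2):
        P=X[m]; print(nm,'key z',np.nanpercentile(P[:,2],[5,50,95]).round(1)); 
        q=P[P[:,2]>86]; print(' top pts',len(q),pca(q[:,:2]))
        Q=np.array([onplane(d,x,y,91)[:2] for y,x in np.argwhere(m)]); print(' plane91',pca(Q), np.ptp(Q,axis=0))
    for m,a,c in comps(d,(0,120,80),(8,255,255),r3):
        Q=np.array([onplane(d,x,y,3)[:2] for y,x in np.argwhere(m)]); print(' arrow',pca(Q),np.degrees(np.arctan2(*(Q.mean(0)-ax)[::-1])).round(2))
    # box top of timer
    m=(abs(X[...,2]-50)<5)&(np.hypot(X[...,0]-444,X[...,1]-308)<80)
    r=cv2.minAreaRect(X[m][:,:2].astype(np.float32)); print(' box',r)
    # lamp
    rr=np.hypot(X[...,0]-ax[0],X[...,1]-ax[1]); th=np.degrees(np.arctan2(X[...,1]-ax[1],X[...,0]-ax[0]))
    m=(X[...,2]>20)&(rr>205)&(rr<290)&(abs(th-13)<12); P=X[m]; print(' lamp',len(P),P.mean(0).round(1),np.ptp(P,axis=0).round(1),th[m].mean().round(2))
    m=(X[...,2]>95)&(X[...,2]<105)&(rr>50)&(rr<110)
    n,l,s,c=cv2.connectedComponentsWithStats(m.astype(np.uint8))
    for i in range(1,n):
        if s[i,4]>20: p=X[l==i].mean(0); print(' jar',s[i,4],p.round(1),np.hypot(*(p[:2]-ax)).round(1),np.degrees(np.arctan2(*(p[:2]-ax)[::-1])).round(1))
```

```text
top key z [71.9 89.9 97.7]
 top pts 28 (array([443.4, 308.7]), array([3.8, 8.6]), np.float64(-151.3))
 plane91 (array([443.4, 308. ]), array([4.5, 8.8]), np.float64(-156.9)) [30.82534505 18.14978747]
 arrow (array([743.4, -20. ]), array([10.5, 15.8]), np.float64(-165.6)) 12.98
 box ((446.98175048828125, 312.2638244628906), (100.75425720214844, 90.38278198242188), 25.884981155395508)
 lamp 88 [795.6  -6.1  84.1] [38.  32.5 74.6] 13.43
 jar 122 [640.1 -40.3 100.5] 80.5 15.4
 jar 114 [ 618.9 -117.1  100.7] 79.1 -44.5
 jar 123 [584.7  16.  100.6] 80.8 74.1
 jar 141 [ 542.9 -138.1  100.1] 78.9 -104.4
 jar 129 [507.5  -4.7 100.5] 79.2 134.0
 jar 121 [486.9 -81.4 100.3] 78.2 -165.4
scene key z [64.  82.1 90.7]
 top pts 22 (array([441.6, 305.1]), array([4.1, 8.8]), np.float64(-156.3))
 plane91 (array([450.9, 293.9]), array([10.2, 11.4]), np.float64(127.5)) [42.02466575 41.50138537]
 arrow (array([739.9, -19.4]), array([11.8, 16.6]), np.float64(-166.3)) 13.42
 box ((446.7286071777344, 310.2117919921875), (97.81930541992188, 92.48928833007812), 25.006980895996094)
 lamp 131 [800.4 -11.8  73.6] [36.7 27.9 70. ] 11.83
 jar 135 [507.6  -8.9  99.4] 76.2 136.1
 jar 140 [584.4  12.1  99.4] 77.0 73.4
 jar 150 [487.6 -86.   99.3] 78.8 -162.0
 jar 132 [638.5 -42.2  99.5] 78.4 14.4
 jar 163 [ 543.8 -142.2   99.8] 82.6 -103.1
 jar 157 [ 620.7 -120.5   99.7] 82.7 -45.3
```

Both views agree within a few millimetres: the key is near (444,308) with its bar at about 25°, the arrow is at about 13.4° and the marked jar at about 134.8°. So the carousel needs about -2.12 rad. I'll move above the key in two legs, then rotate the tool so its x axis lies along the bar at 205°, which keeps joint 6 in range.

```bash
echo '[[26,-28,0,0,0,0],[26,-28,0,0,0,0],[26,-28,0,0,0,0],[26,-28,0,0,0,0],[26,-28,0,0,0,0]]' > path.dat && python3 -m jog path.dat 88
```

```text
refused: ROWS must be rows with the three-number parts in brackets of their own. Nothing was moved.
```

Wrong form. The message asks for rows with the three-number parts in brackets of their own, so I'll send the same numbers that way.

```bash
echo '[[[26,-28,0],[0,0,0]],[[26,-28,0],[0,0,0]],[[26,-28,0],[0,0,0]],[[26,-28,0],[0,0,0]],[[26,-28,0],[0,0,0]]]' > path.dat && python3 -m jog path.dat 88
echo '[[[26,-28,0],[0,0,0]],[[26,-28,0],[0,0,0]],[[26,-28,0],[0,0,0]],[[26,-28,0],[0,0,0]],[[26,-28,0],[0,0,0]]]' > path.dat && python3 -m jog path.dat
echo '[[[26,-28,0],[0,0,0]],[[26,-28,0],[0,0,0]],[[26,-28,0],[0,0,0]],[[15,-35,0],[0,0,0]],[[15,-35,0],[0,0,0]]]' > path.dat && python3 -m jog path.dat
```

```text
t: 0.52
ee_pos: [268.0, -422.8, 222.3]
orientation: [-3.106, -0.47, 0.0]
ft_force: [-0.1, -0.2, -0.0]
width: 87.7
grasp_force: 0.0
t: 0.93
ee_pos: [350.7, -250.6, 222.6]
orientation: [-3.106, -0.47, 0.0]
ft_force: [0.8, -0.3, -0.5]
width: 87.9
grasp_force: 0.0
t: 1.35
ee_pos: [408.4, -71.6, 222.6]
orientation: [3.106, 0.471, 0.0]
ft_force: [0.2, 0.1, 0.0]
width: 87.9
grasp_force: 0.0
```

```bash
echo '[[[15,-35,0],[0,0,0]],[[15,-35,0],[0,0,0]],[[15,-35,0],[0,0,0]],[[15,-35,0],[0,0,0]],[[15,-35,0],[0,0,0]]]' > path.dat && python3 -m jog path.dat
echo '[[[15,-35,0],[0,0,0]],[[15,-35,0],[0,0,0]],[[15,-35,0],[0,0,0]],[[15,-35,0],[0,0,0]],[[15,-35,0],[0,0,0]]]' > path.dat && python3 -m jog path.dat
for i in 1 2 3 4; do echo '[[[0,0,0],[0,0,-0.125]],[[0,0,0],[0,0,-0.125]],[[0,0,0],[0,0,-0.125]],[[0,0,0],[0,0,-0.125]],[[0,0,0],[0,0,-0.125]]]' > path.dat && python3 -m jog path.dat | grep -E "ee|ori"; done
echo '[[[0,0,0],[0,0,-0.125]],[[0,0,0],[0,0,-0.125]],[[0,0,0],[0,0,-0.125]],[[0,0,0],[0,0,-0.125]],[[0,0,0],[0,0,-0.125]]]' > path.dat && python3 -m jog path.dat
echo '[[[0,0,0],[0,0,-0.125]],[[0,0,0],[0,0,-0.03]],[[0,0,0],[0,0,0]]]' > path.dat && python3 -m jog path.dat
python3 -c "
from workcell import status;print(status.get_obs()['qpos'].round(3))"
```

```text
t: 1.77
ee_pos: [427.5, 117.9, 222.7]
orientation: [3.106, 0.471, -0.0]
ft_force: [1.2, -0.5, -1.1]
width: 87.6
grasp_force: 0.0
t: 2.18
ee_pos: [447.2, 307.3, 222.4]
orientation: [3.106, 0.471, -0.001]
ft_force: [0.7, -0.4, -0.4]
width: 87.7
grasp_force: 0.0
ee_pos: [447.3, 305.4, 222.2]
orientation: [2.806, 1.412, -0.001]
ee_pos: [447.4, 305.2, 222.3]
orientation: [-2.237, -2.206, 0.001]
ee_pos: [447.4, 305.2, 222.3]
orientation: [-1.45, -2.787, 0.001]
ee_pos: [447.4, 305.2, 222.3]
orientation: [-0.523, -3.097, 0.001]
t: 4.27
ee_pos: [447.4, 305.2, 222.3]
orientation: [0.454, -3.108, 0.0]
ft_force: [0.0, -0.6, -0.0]
width: 87.7
grasp_force: 0.0
t: 4.52
ee_pos: [447.4, 305.2, 222.4]
orientation: [0.686, -3.065, 0.0]
ft_force: [-0.5, -0.6, 0.5]
width: 87.9
grasp_force: 0.0
[ 0.577  0.302  1.815 -0.     1.026 -1.434]
```

```bash
echo '[[[2.1,3.5,21],[0,0,0]],[[0,0,30],[0,0,0]],[[0,0,30],[0,0,0]],[[0,0,30],[0,0,0]],[[0,0,20],[0,0,0]]]' > path.dat && python3 -m jog path.dat
echo '[[[0,0,15],[0,0,0]],[[0,0,10],[0,0,0]],[[0,0,5],[0,0,0]],[[0,0,0],[0,0,0]]]' > path.dat && python3 -m jog path.dat
echo '[[[0,0,0],[0,0,0]],[[0,0,0],[0,0,0]],[[0,0,0],[0,0,0]],[[0,0,0],[0,0,0]],[[0,0,0],[0,0,0]]]' > path.dat && python3 -m jog path.dat 5
echo '[[[0,0,0],[0,0,0]],[[0,0,0],[0,0,0]],[[0,0,0],[0,0,0]],[[0,0,0],[0,0,0]],[[0,0,0],[0,0,0]]]' > path.dat && python3 -m jog path.dat
```

```text
t: 4.93
ee_pos: [443.1, 306.9, 89.1]
orientation: [0.681, -3.064, 0.001]
ft_force: [0.0, 0.1, 0.7]
width: 87.9
grasp_force: 0.0
t: 5.27
ee_pos: [443.9, 307.4, 60.9]
orientation: [0.683, -3.065, 0.001]
ft_force: [1.2, 0.0, 0.2]
width: 87.7
grasp_force: 0.0
t: 5.68
ee_pos: [444.6, 307.9, 62.3]
orientation: [-0.684, 3.065, 0.001]
ft_force: [-0.7, 0.4, -0.3]
width: 58.1
grasp_force: 0.0
t: 6.1
ee_pos: [444.3, 307.6, 61.7]
orientation: [0.684, -3.066, 0.0]
ft_force: [-0.2, 0.3, -0.4]
width: 24.3
grasp_force: 0.0
```

```bash
echo '[[[0,0,0],[0,0,0]],[[0,0,0],[0,0,0]],[[0,0,0],[0,0,0]],[[0,0,0],[0,0,0]],[[0,0,0],[0,0,0]]]' > path.dat && python3 -m jog path.dat
```

```text
t: 6.52
ee_pos: [442.8, 310.8, 61.7]
orientation: [0.682, -3.066, -0.007]
ft_force: [-11.1, 19.3, -2.3]
width: 12.2
grasp_force: 30.0
```

The bar is gripped (12.2 mm opening), but with a side load, so its centre is about 3.5 mm further along tool +y. I'll relieve that, then twist.

```bash
echo '[[[0,2,0],[0,0,0]],[[0,1.5,0],[0,0,0]],[[0,0,0],[0,0,0]],[[0,0,0],[0,0,0]]]' > path.dat && python3 -m jog path.dat
echo '[[[0,0,0],[0,0,0.06]],[[0,0,0],[0,0,0.06]],[[0,0,0],[0,0,0.06]],[[0,0,0],[0,0,0.06]],[[0,0,0],[0,0,0.06]]]' > path.dat && python3 -m jog path.dat
echo '[[[0,0,0],[0,0,0.06]],[[0,0,0],[0,0,0.06]],[[0,0,0],[0,0,0.06]],[[0,0,0],[0,0,0.06]],[[0,0,0],[0,0,0]]]' > path.dat && python3 -m jog path.dat; python3 -c "
from workcell import status;o=status.get_obs();print(o['moment'],o['qpos'])"
```

```text
t: 6.85
ee_pos: [442.6, 311.2, 61.7]
orientation: [0.684, -3.066, -0.001]
ft_force: [-2.7, 6.1, -0.7]
width: 11.8
grasp_force: 30.0
t: 7.27
ee_pos: [442.4, 312.1, 61.7]
orientation: [0.212, -3.134, -0.004]
ft_force: [-6.3, 11.6, -1.9]
width: 11.8
grasp_force: 30.0
t: 7.68
ee_pos: [442.4, 312.9, 61.7]
orientation: [-0.165, -3.137, -0.005]
ft_force: [-5.5, 15.2, -3.4]
width: 11.7
grasp_force: 30.0
[2.49339554 0.94863342 0.09411682] [ 0.59192031  0.54418579  1.90559366  0.0044823   0.69011576 -0.87702815]
```

```bash
echo '[[[0.5,2.5,0],[0,0,0.06]],[[0,0,0],[0,0,0.06]],[[0,0,0],[0,0,0.06]],[[0,0,0],[0,0,0.06]],[[0,0,0],[0,0,0.06]]]' > path.dat && python3 -m jog path.dat
echo '[[[0,0,0],[0,0,0.06]],[[0,0,0],[0,0,0.06]],[[0,0,0],[0,0,0.06]],[[0,0,0],[0,0,0.06]],[[0,0,0],[0,0,0.04]]]' > path.dat && python3 -m jog path.dat
python3 -c "
from workcell import status;o=status.get_obs();print(o['moment'],o['qpos'])"
```

```text
t: 8.1
ee_pos: [442.6, 314.1, 61.7]
orientation: [-0.631, -3.077, -0.002]
ft_force: [-2.9, 7.4, -2.2]
width: 11.7
grasp_force: 30.0
t: 8.52
ee_pos: [443.1, 314.9, 61.7]
orientation: [1.055, 2.959, 0.005]
ft_force: [-1.5, 11.9, -5.7]
width: 11.7
grasp_force: 30.0
[1.82683094 0.29025225 0.08518863] [ 0.59499388  0.54560987  1.90231225  0.00263342  0.69093762 -0.29311325]
```

```bash
echo '[[[0,0,0],[0,0,0.04]],[[0,0,0],[0,0,0.04]],[[0,0,0],[0,0,0.03]],[[0,0,0],[0,0,0]],[[0,0,0],[0,0,0]]]' > path.dat && python3 -m jog path.dat
python3 -c "
from workcell import status;o=status.get_obs();print(o['moment'],o['qpos'][5])"
echo '[[[0,0,0],[0,0,0.04]],[[0,0,0],[0,0,0.03]],[[0,0,0],[0,0,0]],[[0,0,0],[0,0,0]]]' > path.dat && python3 -m jog path.dat
python3 -c "
from workcell import status;o=status.get_obs();print(o['moment'],o['qpos'][5])"
```

```text
t: 8.93
ee_pos: [443.3, 315.1, 61.7]
orientation: [1.209, 2.899, 0.005]
ft_force: [-1.6, 12.3, -5.8]
width: 12.2
grasp_force: 30.7
[1.99786799 0.26132137 0.72950404] -0.18695998262837096
t: 9.27
ee_pos: [443.7, 314.8, 61.8]
orientation: [1.309, 2.855, 0.005]
ft_force: [0.3, 10.0, -4.7]
width: 13.4
grasp_force: 31.3
[ 1.52781495 -0.19193688  0.72543958] -0.11692547826054088
```

The moment jumped from 0.09 to 0.73 N m and the fingers were forced apart, so the key is at its stop. Now I'll let it go and check that it sprang back.

```bash
echo '[[[0,0,0],[0,0,0]],[[0,0,0],[0,0,0]],[[0,0,0],[0,0,0]],[[0,0,0],[0,0,0]],[[0,0,0],[0,0,0]]]' > path.dat && python3 -m jog path.dat 88
echo '[[[0,0,0],[0,0,0]],[[0,0,0],[0,0,0]],[[0,0,0],[0,0,0]],[[0,0,0],[0,0,0]],[[0,0,0],[0,0,0]]]' > path.dat && python3 -m jog path.dat
echo '[[[0,0,0],[0,0,0]],[[0,0,0],[0,0,0]],[[0,0,0],[0,0,0]],[[0,0,0],[0,0,0]],[[0,0,0],[0,0,0]]]' > path.dat && python3 -m jog path.dat
echo '[[[0,0,-10],[0,0,0]],[[0,0,-20],[0,0,0]],[[0,0,-30],[0,0,0]],[[0,0,-40],[0,0,0]],[[0,0,-40],[0,0,0]]]' > path.dat && python3 -m jog path.dat
echo '[[[0,0,-15],[0,0,0]],[[0,0,0],[0,0,0]]]' > path.dat && python3 -m jog path.dat
python3 - <<'E'
from m import *
d=grab('scene','pics/scene1.png'); X=cloud(d)
for m,a,c in comps(d,(3,110,70),(20,255,255),(250,95,290,140)):
    P=X[m];q=P[P[:,2]>80]; print(a,c,np.nanmedian(P,0).round(1))
b=cv2.resize(cv2.cvtColor(np.hstack([d['img'][90:140,240:300],S['img'][90:140,240:300]]),cv2.COLOR_RGB2BGR),None,fx=6,fy=6,interpolation=cv2.INTER_CUBIC); cv2.imwrite('pics/key1.png',b)
E
```

```text
t: 9.68
ee_pos: [442.3, 312.8, 61.6]
orientation: [-1.311, -2.855, 0.001]
ft_force: [-1.1, 0.6, 0.4]
width: 43.1
grasp_force: 0.5
t: 10.1
ee_pos: [442.6, 313.2, 61.7]
orientation: [1.311, 2.855, -0.0]
ft_force: [0.5, -0.6, -0.1]
width: 76.4
grasp_force: 0.0
t: 10.52
ee_pos: [442.5, 313.3, 61.7]
orientation: [-1.311, -2.855, 0.0]
ft_force: [0.8, -0.3, 0.4]
width: 87.8
grasp_force: 0.0
t: 10.93
ee_pos: [441.8, 312.8, 203.3]
orientation: [-1.31, -2.854, 0.002]
ft_force: [0.6, 0.8, 0.7]
width: 87.5
grasp_force: 0.0
t: 11.1
ee_pos: [444.8, 314.9, 222.0]
orientation: [1.309, 2.851, 0.012]
ft_force: [-0.3, 0.2, -0.3]
width: 87.9
grasp_force: 0.0
65 [271.33846154 110.04615385] [445.3 307.2  81.1]
```

View pics/key1.png

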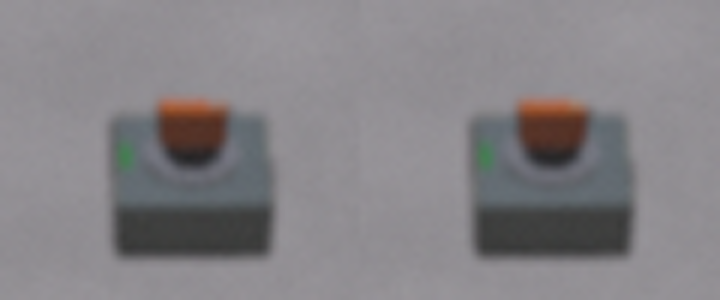

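The key looks the same as before the twist (crop left against right), so it is back at rest. Now I'll go above post_b, which measured about (532,49), and turn the tool so x is radial and y is tangential.

```bash
echo '[[[-32.2,-12.9,0],[0,0,0]],[[-32.2,-12.9,0],[0,0,0]],[[-32.2,-12.9,0],[0,0,0]],[[-32.2,-12.9,0],[0,0,0]],[[-32.2,-12.9,0],[0,0,0]]]' > path.dat && python3 -m jog path.dat
echo '[[[-32.2,-12.9,0],[0,0,0]],[[-32.2,-12.9,0],[0,0,0]],[[-32.2,-12.9,0],[0,0,0]],[[0,0,0],[0,0,0.11]],[[0,0,0],[0,0,0.11]]]' > path.dat && python3 -m jog path.dat
echo '[[[0,0,0],[0,0,0.11]],[[0,0,0],[0,0,0.11]],[[0,0,0],[0,0,0]],[[0,0,0],[0,0,0]]]' > path.dat && python3 -m jog path.dat
python3 - <<'E'
from h import *
d=grab('scene','pics/scene2.png'); X=cloud(d)
o=status.get_obs();print(o['ee_pos'],o['orientation'],o['qpos'].round(2))
E
```

```text
t: 11.57
ee_pos: [497.5, 147.4, 215.0]
orientation: [-1.309, -2.853, 0.003]
ft_force: [0.1, 0.1, 0.1]
width: 87.6
grasp_force: 0.0
t: 11.98
ee_pos: [531.5, 48.6, 214.8]
orientation: [-1.626, -2.685, 0.003]
ft_force: [-0.3, -0.4, -0.5]
width: 87.9
grasp_force: 0.0
t: 12.32
ee_pos: [531.2, 50.6, 215.3]
orientation: [-1.897, -2.502, 0.003]
ft_force: [-0.1, -0.3, 0.8]
width: 88.2
grasp_force: 0.0
[531.42252614  50.69383649 215.6207712 ] [-1.89692146e+00 -2.50227186e+00  2.16579952e-03] [ 0.07  0.3   1.84  0.    1.01 -0.2 ]
```

View pics/scene2.png

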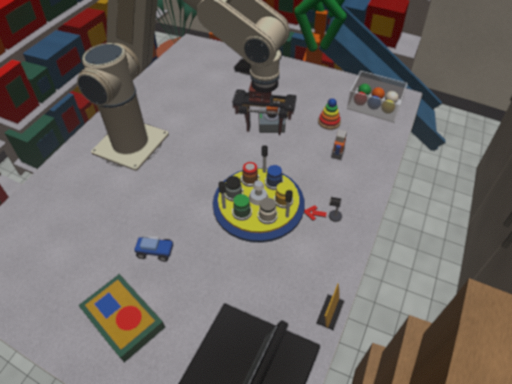

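The fingers straddle the post: tips near (240,128) and (288,128), with the grip below at (264,152). I'll descend and close.

```bash
echo '[[[0,0,25],[0,0,0]],[[0,0,30],[0,0,0]],[[0,0,25],[0,0,0]],[[0,0,12],[0,0,0]],[[0,0,4.6],[0,0,0]]]' > path.dat && python3 -m jog path.dat
echo '[[[0,0,0],[0,0,0]],[[0,0,0],[0,0,0]],[[0,0,0],[0,0,0]],[[0,0,0],[0,0,0]],[[0,0,0],[0,0,0]]]' > path.dat && python3 -m jog path.dat 8
echo '[[[0,0,0],[0,0,0]],[[0,0,0],[0,0,0]],[[0,0,0],[0,0,0]],[[0,0,0],[0,0,0]],[[0,0,0],[0,0,0]]]' > path.dat && python3 -m jog path.dat
echo '[[[0,0,0],[0,0,0]],[[0,0,0],[0,0,0]],[[0,0,0],[0,0,0]]]' > path.dat && python3 -m jog path.dat
```

```text
t: 12.78
ee_pos: [530.3, 50.7, 117.5]
orientation: [-1.897, -2.5, 0.005]
ft_force: [0.0, -0.4, -0.3]
width: 87.6
grasp_force: 0.0
t: 13.2
ee_pos: [532.8, 50.8, 121.0]
orientation: [1.901, 2.499, 0.002]
ft_force: [-0.3, -0.8, -0.9]
width: 58.3
grasp_force: 0.0
t: 13.62
ee_pos: [532.2, 50.7, 120.1]
orientation: [1.902, 2.5, 0.0]
ft_force: [0.3, 0.9, -0.3]
width: 24.5
grasp_force: 0.4
t: 13.87
ee_pos: [532.2, 50.7, 120.1]
orientation: [1.902, 2.5, 0.0]
ft_force: [0.6, -0.2, 1.4]
width: 21.4
grasp_force: 30.0
```

```bash
echo '[[[-0.14,5.75,0],[0,0,0.05]],[[-0.57,11.48,0],[0,0,0.1]],[[-0.57,11.48,0],[0,0,0.1]],[[-0.57,11.48,0],[0,0,0.1]],[[-0.14,5.75,0],[0,0,0.05]]]' > path.dat && python3 -m jog path.dat
```

```text
t: 14.28
ee_pos: [579.0, 54.3, 120.1]
orientation: [2.366, 2.066, 0.001]
ft_force: [-0.2, 2.3, 3.6]
width: 21.8
grasp_force: 30.0
```

```bash
echo '[[[-0.14,5.75,0],[0,0,0.05]],[[-0.57,11.48,0],[0,0,0.1]],[[-0.57,11.48,0],[0,0,0.1]],[[-0.57,11.48,0],[0,0,0.1]],[[-0.57,11.48,0],[0,0,0.1]]]' > path.dat && python3 -m jog path.dat
```

```text
t: 14.7
ee_pos: [627.1, 37.0, 120.2]
orientation: [-2.767, -1.487, -0.003]
ft_force: [2.4, 2.5, -0.5]
width: 21.4
grasp_force: 30.0
```

```bash
echo '[[[-0.57,11.48,0],[0,0,0.1]],[[-0.57,11.48,0],[0,0,0.1]],[[-0.57,11.48,0],[0,0,0.1]],[[-0.57,11.48,0],[0,0,0.1]],[[-0.57,11.48,0],[0,0,0.1]]]' > path.dat && python3 -m jog path.dat
echo '[[[-0.57,11.48,0],[0,0,0.1]],[[-0.57,11.48,0],[0,0,0.1]],[[-0.57,11.48,0],[0,0,0.1]],[[-0.57,11.48,0],[0,0,0.1]],[[-0.57,11.48,0],[0,0,0.1]]]' > path.dat && python3 -m jog path.dat
echo '[[[-0.57,11.48,0],[0,0,0.1]],[[-0.57,11.48,0],[0,0,0.1]],[[-0.14,5.75,0],[0,0,0.05]],[[0,0,0],[0,0,0]],[[0,0,0],[0,0,0]]]' > path.dat && python3 -m jog path.dat
```

```text
t: 15.12
ee_pos: [666.7, -5.0, 120.2]
orientation: [-3.049, -0.757, -0.007]
ft_force: [6.3, 3.7, -4.0]
width: 21.5
grasp_force: 30.0
t: 15.53
ee_pos: [681.2, -61.1, 120.3]
orientation: [-3.141, 0.021, -0.01]
ft_force: [10.9, 2.2, -6.8]
width: 21.5
grasp_force: 30.0
t: 15.95
ee_pos: [677.6, -90.4, 120.3]
orientation: [-3.115, 0.408, -0.012]
ft_force: [13.4, -0.5, -8.1]
width: 21.1
grasp_force: 30.0
```

The post is held, at about 2.1 rad commanded, with a steady radial load of 13 N. Next I'll check where the marked jar stands relative to the arrow.

```bash
cat > chk.py <<'E'
from m import *
o=status.get_obs()
o=status.get_obs();print(o['ee_pos'],o['qvel'].round(3),o['ft_force'],o['moment'])
for nm in('scene','top'):
    d=grab(nm,f'pics/{nm}_c{o["t"]:.2f}.png'); X=cloud(d)
    r={'scene':(205,150,350,245),'top':(190,130,290,245)}[nm]
    for m,a,c in comps(d,(0,0,135),(180,70,255),r,8):
        p=np.nanmedian(X[m],0)
        if 95<p[2]<104 : print(nm,'white',a,c.round(1),p.round(1),onplane(d,*c,100).round(1))
    for m,a,c in comps(d,(0,110,70),(9,255,255),r,8):
        print(nm,'red',a,c.round(1),np.nanmedian(X[m],0).round(1))
    rr=np.hypot(X[...,0]-563,X[...,1]+62)
    m=(abs(X[...,2]-100)<5)&(rr>50)&(rr<110)
    n,l,s,c=cv2.connectedComponentsWithStats(m.astype(np.uint8))
    for i in range(1,n):
        if s[i,4]>20: p=X[l==i].mean(0); print(nm,'jar',s[i,4],p.round(1),np.degrees(np.arctan2(p[1]+62,p[0]-563)).round(1))
E
python3 chk.py; ls pics/scene_c*; cp pics/scene_c*.png pics/sc.png
```

```text
[677.56432987 -90.41828115 120.25958102] [ 0.008  0.001 -0.001 -0.002 -0.001 -0.008] [13.43062787 -0.48655103 -8.13569848] [-0.17010679 -1.94743507  0.04131207]
scene white 56 [258.1 184.4] [565.5 -67.9 103.2] [564.4 -63.9 100. ]
scene red 9 [307.9 156. ] [711.8 -68.7 290.3]
scene red 153 [313.8 212.3] [738.7 -19.6   4.9]
scene jar 136 [506.8  -9.4  99.2] 136.9
scene jar 115 [580.8  13.3  99.6] 76.7
scene jar 148 [487.6 -86.1  99.4] -162.2
scene jar 166 [ 544.9 -142.1   99.5] -102.7
scene jar 169 [ 621.9 -120.9   99.8] -45.0
top jar 127 [ 545.1 -139.2  100.4] -103.1
pics/scene_c15.95.png
```

View pics/sc.png

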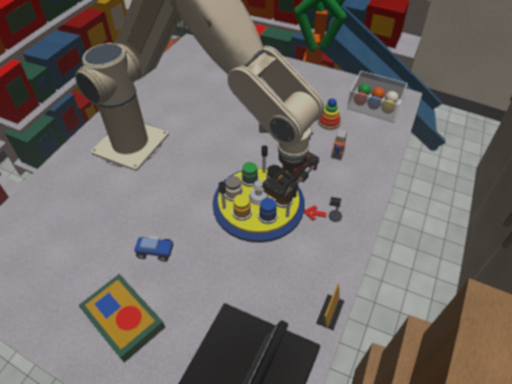

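The gripper hides the marked jar. The jar pattern at the start sat at about 15° (mod 60) and is now about +0.4° off an exact 120° turn. The marked jar is therefore at about 15.4°, against the arrow at 13.4°. I'll turn about 0.035 rad further and ease the radial load.

```bash
echo '[[[1,2,0],[0,0,0.018]],[[1,2,0],[0,0,0.017]],[[0,0,0],[0,0,0]],[[0,0,0],[0,0,0]],[[0,0,0],[0,0,0]]]' > path.dat && python3 -m jog path.dat; python3 chk.py
```

```text
t: 16.47
ee_pos: [676.6, -93.9, 120.2]
orientation: [-3.108, 0.46, -0.006]
ft_force: [7.3, 0.7, -3.2]
width: 21.3
grasp_force: 30.0
[676.5806832  -93.92891408 120.19217769] [ 0.     0.    -0.001  0.    -0.001 -0.001] [ 7.34087668  0.74114678 -3.16504899] [ 0.06221775 -1.04753509  0.05654218]
scene red 10 [307.8 156.9] [712.2 -72.4 290. ]
scene red 153 [313.9 212.3] [738.7 -19.8   5.3]
scene jar 131 [509.   -7.4  99.5] 134.7
scene jar 106 [581.9  12.7  99.7] 75.8
scene jar 142 [486.8 -83.6  99.5] -164.2
scene jar 164 [ 542.5 -141.3   99.6] -104.5
scene jar 167 [ 619.6 -122.4   99.7] -46.9
top jar 22 [ 613.3 -136.   100.2] -55.8
top jar 129 [ 541.7 -137.9  100.2] -105.7
```

The pattern has now turned about -121.4°, which puts the marked jar within about 1° of the arrow. The grip is firm and the arm is still. I'll hold briefly and hand in.

```bash
echo '[[[0,0,0],[0,0,0]],[[0,0,0],[0,0,0]],[[0,0,0],[0,0,0]],[[0,0,0],[0,0,0]],[[0,0,0],[0,0,0]]]' > path.dat && python3 -m jog path.dat; python3 -c "
from workcell import ticket;print(ticket.close_job())"
```

```text
t: 16.98
ee_pos: [676.6, -93.9, 120.2]
orientation: [-3.108, 0.46, -0.006]
ft_force: [6.7, 0.8, -3.1]
width: 21.5
grasp_force: 30.0
the job is handed in; nothing more can be done
None
```

I twisted the key to its stop, let it spring back, then turned the carousel and handed in still holding post_b; the marked jar is within about 1° of the arrow by my estimate from the other jars, since the gripper hid it, and no verdict came back.

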